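# Shut and pin the clamshell marking jig

### The arm

A 7-joint arm with a two-finger parallel gripper is mounted at the origin on a cart in front of the work surface, level with it; the furniture and walls round the work are solid. World frame = base frame: x ahead of the robot, y to its left, z up, the work surface at z = 0. Lengths are in m, angles in rad, forces in N, time in s.
With the tool pointing down it reaches from about 0.425 to 1.025 m from the base axis. Payload 9.4 kg.
Tool frame: the origin (TCP) lies between the finger pads; the fingertips stand nose_length ahead of it and the grasp point (between the pads) lies 11 mm behind it (nose_length is the distance from the TCP to the fingertips, in m); z points along the fingers, y is the line along which they close (so a half turn about z gives the same grasp; the last joint's range is limited). The gripper opens to 93 mm and grips with 3 to 60 N. Pads are 15 mm wide; open, the fingers measure 128 mm over their backs; the gripper's body (75 mm by 188 mm) begins 65 mm behind the grasp point.
Start: joints at [-1.235, 0.599, -0.003, 1.599, 0.002, 0.943, -0.08], TCP at [0.291, 0.664, 0.227] pointing down, gripper open.
Joint ranges: [-2.57, 2.57], [-0.35, 1.97], [-1.29, 1.29], [0.11, 2.56], [-1.05, 4.19], [0.11, 1.86], [-2.63, 2.63]. Speed limits (rad/s): [2.22, 2.22, 3.01, 3.01, 3.14, 3.14, 3.14].

### API

Orientations are given as a 3x3 rotation matrix whose columns are the frame's x, y, z axes.
In Python, from rig import * gives the robot as it stands.
- The arm moves only by the tool arm_command, never from a script. Its argument "increments" is a list of rows, each a list of 3 entries, a list of its own where there are three numbers: the shift along the tool's x, y, z in units of 25 cm (1.0 is 25 cm), then the turn about the tool's z in units of 180 degrees (1.0 is 180 degrees), then the finger opening in mm, from 0 to 93. In form: [[[tx, ty, tz], roll, grip], ...]. A call has 1 to 20 rows; each row shifts and turns the commanded pose from where the row before left it, along the tool's axes as they then stand; what a row does not reach is not made up. A row lasts 1/8 s, in which the tool goes at most 62.5 mm and 10.7 degrees, less where a joint would pass 70% of its speed; a pose out of reach is approached as far as the arm can. A call with a number of a shift or a turn outside -1 to 1 is refused whole. A call with a gripper value outside its range is refused whole. The fingers move at their own pace and stop on an object; the grip force is fixed at half the most. Time passes only in rows, so rows that do not move let the fingers close. It gives the time, the measured TCP pose, the force, the opening and the grip force at its end, in the units of the state.
- read_state(): the state, without advancing time (a new reading comes with each control period).
- capture(name): name is "scene" or "top" or "wrist"; returns the picture (480x640x3 uint8, red, green, blue); there is no depth.
- calibration(name): a dict with "fx", "fy", "cx", "cy" (pixels), "xyz" and "orientation" of the camera in the world; the wrist camera has in their place "tool_from_camera" (4x4, takes a point from camera to tool coordinates, whose origin is the TCP and whose axes are the flange's). Camera axes: x right, y down, z forward; pixel columns grow to the right and rows downward; lengths in m; the calibration is good to about 2 mm. The wrist camera is an equidistant fisheye: a pixel r from the principal point sees the ray r / f radians off the axis. A picture is of the moment at which its call begins: read the wrist's pose just before it. calibration takes no time and is no camera call.
- sign_off(): hands the job in; it is judged then, once.
The state is a dict: "clock": time; "joint_positions": joint angles; "qvel": joint speeds; "tau": joint torques, N m; "position": TCP position; "ee_rot": TCP orientation; "force": force on the tool from outside, world axes, zero at the start; "moment": the same for the moment, N m; "grip_width": finger opening in m; "grasp_force": force on a finger pad.
Only numpy, scipy, OpenCV 4.12 (cv2) and the standard library are available. Lean on these libraries where they do the work, as an engineer would, in place of code of your own. Each camera call takes 0.05 s, during which the arm holds its last target. There are 200 camera calls.

### The job

Turn the two captive bolt knobs at the front of the marking jig clockwise to their end stops, then swing the jig's hinged lid down onto the round blank. Then take the steel locating pin from its holder, push it through the hole in the lid into the bore below until its collar sits on the lid, and press so that the sprung lid is fully shut; finish while still holding the pin pressed down like that. Leave the blank in its pocket and the other things on the worktop where they are.

Things in the scene. Friction and masses are not known exactly. Their poses are not given: they have to be found in the camera images.
- jig: marking jig with lid, fixed. Origin on the worktop; x points to its hinge (back), z up. Foot plate 185 x 150 x 6 mm (x -110 to +75), on it a block 135 x 110 mm (x -65 to +70, top at z = 30) with a 48 mm round pocket at x = +5 holding the blank and the pin bore (14.5 mm, open down to z = 6) at x = -45, both at y = 0. Two bolt knobs stand in front at x = -85, y = +50 and -50
- bore (a point): centre of the mouth of the pin bore in the top of the jig's block, z = 30 mm; axes as the jig's
- nest (a point): centre of the round pocket at the level of the block's top, z = 30 mm
- lid (a joint): lid angle (rad): 0 shut and level, grows as its front edge swings up and back; starts at 1.15 to 1.4, range to 1.6. 200 g, hinge friction 0.18 N m: it stays where left. A sprung pad under the blank stops it at 0.06 to 0.09 rad; from there to 0 takes about 8 N down at the pin hole, and let go it springs back to 0.06 to 0.08 (the pin still passes)
- lid_hinge (a point): on the hinge axis (along jig y), mid lid, at jig x = +60, z = 30 mm. The shut lid is a plate 8 mm thick, its underside at axis height, 72 mm wide, reaching from 8 to 123 mm in front of the axis, with a 22 mm square window 55 mm from the axis and the pin hole 105 mm from it; between 70 and 95 mm its outer face is plain
- lid_hole (a point): centre of the pin hole (16 mm, through) at the lid's outer face, 105 mm from the hinge axis; it turns with the lid
- bolt_left (a joint): angle of the left bolt knob (at jig y = +50 mm), rad: grows clockwise from above, end stop (home) at 1.2, starts at 0 to 0.15. At value q the knob's bar points along jig x turned by (0.6 - q) about z. Friction 0.06 N m
- bolt_right (a joint): the same for the right bolt knob (at jig y = -50 mm)
- knob_left (a point): on the left knob's axis, mid-height of its black grip bar, 46 mm above the worktop. The bar is 40 mm long, 12 mm thick, 20 mm high (36 to 56 mm above the worktop) on a 32 mm round flange; pinch it across its thickness from above. For the bar's direction use the joint value
- knob_right (a point): the same for the right knob
- blank: loose round aluminium blank 45 mm across, 8 mm thick, lying in the jig's pocket on the sprung pad, its top 29 mm above the worktop; origin at its underside centre
- pin: loose steel locating pin, upright in the holder. Origin at the centre of its lower tip, z up along it: shank 12 mm across and 30 mm long with a tapered tip, then a collar 28 mm across and 5 mm thick (30 to 35 mm), then a grip head 18 mm across and 32 mm tall (35 to 67 mm, the top). 90 g
- pin_collar (a point): centre of the underside of the pin's collar, 30 mm above its tip; 38 mm above the worktop when the pin is home on the shut lid
- holder: dark steel block 40 x 40 x 36 mm, fixed to the worktop, with a 14.5 mm hole in its top in which the pin stands, collar on the block. Origin at its underside centre. It and the tin may swap places
- gauge_tin: small tin 53 x 67 x 24 mm, bystander; origin at its underside centre
- go_gauge: round plug gauge lying down, 112 x 18 x 18 mm, its length along its x, bystander; it is not the pin
- calliper: steel calliper 188 x 81 x 9 mm lying behind the jig, bystander
Not all that is in view belongs to the job. There is more than one size of the pin; the job needs the smaller.

How it is judged:
On the way, in this order (a step that is already met when the one before it is completed fails the run):
1. both bolt knobs turned clockwise to their end stops (value of joint each of bolt_left, bolt_right above 1.1 rad), for 0.1 s.
2. lid swung down onto the blank (within 0.15 rad of shut) (value of joint lid below 0.15 rad), for 0.2 s.
At the end, for the whole second after the job is handed in: Both knobs within 0.1 rad of their stops; lid within 0.02 rad of shut; pin upright (0.1 rad) in the bore, within 4 mm of its axis, collar within 3 mm of its seat on the shut lid; the pin is held by the fingers (over 2 N) and pressed on the jig (over 3 N); blank within 5 mm of the pocket's centre (all of step 1 and value of joint lid below 0.02 rad and z of pin_collar in the frame of bore below 0.011 m and horizontal distance between pin_collar and bore below 0.004 m and angle between the z axis of pin and the z axis of jig, either way round below 0.1 rad and contact force between pin and jig above 3 N and contact force between the fingers and pin above 2 N and horizontal distance between blank and nest below 0.005 m); the arm keeps its last pose, push and grip.
It fails at once if a bystander is pushed more than 30 mm (distance of any of gauge_tin, go_gauge, calliper from where it was at the start of the episode above 0.03 m).
It also fails if it takes over 69 s, if anything falls off the work surface, if the arm or the gripper's body presses on something with over 40 N, if the wrist force passes 120 N, or if a joint passes its speed limit or range.

## Working session

There is one attempt and no reset: what is moved stays moved. The work goes in short steps, Python scripts to look and compute and a tool call to move; the robot and the scene stay as the last step left them, time stands still between calls to the robot, and variables do not carry over. Pictures are saved under pics/ and viewed, at most 10 in all, crops included, and the job is handed in when it is done.

Besides the shell and the picture viewer there is one more tool, called after "Call:" in YAML: its name, and indented under it one key for each argument. arm_command: Moves the arm, as the interface text tells. Its arguments: {"type":"object","properties":{"increments":{"type":"array"}},"required":["increments"]}

```bash
ls; mkdir -p pics
python3 - <<'E'
from rig import *
import cv2
s=read_state(); print(s)
for n in ("scene","top","wrist"):
    print(n,calibration(n))
    cv2.imwrite(f"pics/{n}0.png",capture(n)[:,:,::-1])
try: print(nose_length)
except Exception as e: print(e)
E
```

```text
pics
{'clock': 0.0, 'joint_positions': array([-1.23473571,  0.60010837, -0.00253969,  1.60007786,  0.00178655,
        0.94292526, -0.07979251]), 'qvel': array([-1.20313130e-03, -4.27833317e-04,  5.63521458e-04, -7.39455883e-04,
        1.16443071e-03,  1.55765769e-03,  3.77768281e-05]), 'tau': array([-3.44484979e-04, -7.65098476e+01,  1.49713799e+00, -2.52352506e+01,
       -5.25587169e-02,  1.71766116e-02,  1.62755155e-04]), 'position': array([0.29065623, 0.66368864, 0.22579069]), 'ee_rot': array([[-9.16039047e-01,  4.01088804e-01, -4.86179595e-04],
       [ 4.01089077e-01,  9.16037929e-01, -1.43657987e-03],
       [-1.30837153e-04, -1.51096458e-03, -9.99998850e-01]]), 'force': array([-0.3291599 ,  0.73509937,  0.11701811]), 'moment': array([ 0.00236306, -0.03126152,  0.01676359]), 'grasp_force': 0.0, 'grip_width': 0.09330152936406758}
scene {'fx': 504.69463763501034, 'fy': 504.69463763501034, 'cx': 313.791757406179, 'cy': 232.87667656758794, 'xyz': array([3.00911232e-04, 6.16228061e-01, 5.78176385e-01]), 'orientation': array([[-0.53226959, -0.51967816,  0.66829911],
       [-0.846
[... 180 characters left out ...]
80094823, 'xyz': array([0.43915744, 0.25707273, 0.91993581]), 'orientation': array([[ 0.00771617, -0.98647056,  0.16375682],
       [-0.9999138 , -0.00935134, -0.00921684],
       [ 0.01062348, -0.16367159, -0.98645768]])}
wrist {'fx': 371.64829954431775, 'fy': 371.64829954431775, 'cx': 316.8757786838536, 'cy': 236.82684291580782, 'tool_from_camera': array([[-3.48791483e-04, -9.64989258e-01, -2.62289172e-01,
         7.29030830e-02],
       [ 9.99999460e-01, -5.93481964e-04,  8.53685356e-04,
        -1.13386282e-03],
       [-9.79461092e-04, -2.62288733e-01,  9.64988944e-01,
        -1.58429261e-01],
       [ 0.00000000e+00,  0.00000000e+00,  0.00000000e+00,
         1.00000000e+00]])}
0.008
```

View pics/scene0.png

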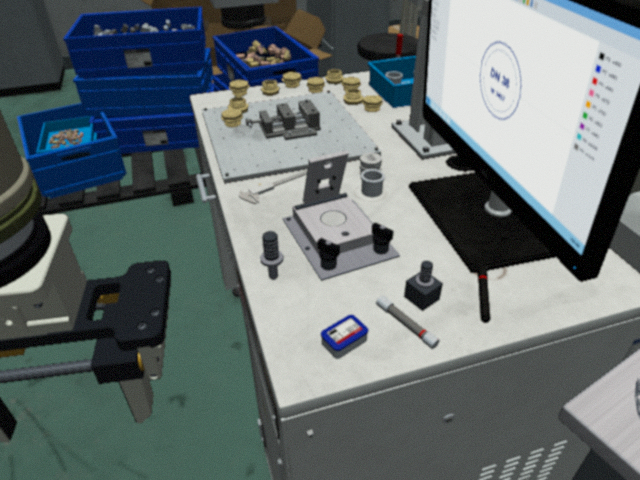

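View pics/top0.png

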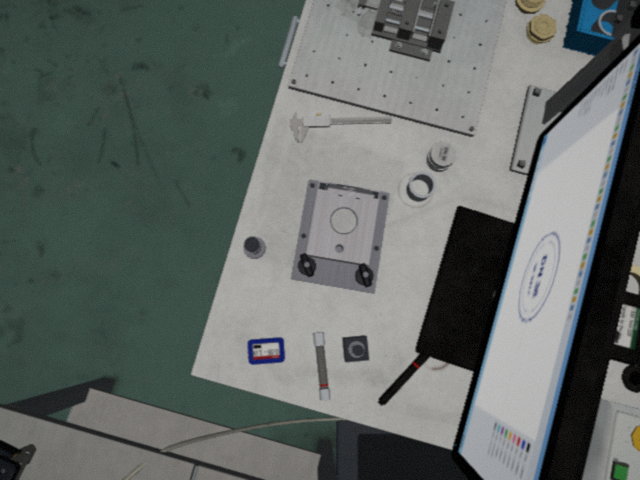

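Run:
```python
import cv2
t=cv2.imread("pics/top0.png");s=cv2.imread("pics/scene0.png")
cv2.imwrite("pics/tz.png",cv2.resize(t[170:370,240:400],(640,800) if 0 else (480,600),interpolation=cv2.INTER_CUBIC))
cv2.imwrite("pics/sz.png",cv2.resize(s[145:325,260:460],(667,600),interpolation=cv2.INTER_CUBIC))
```

```text
(no output)
```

View pics/tz.png

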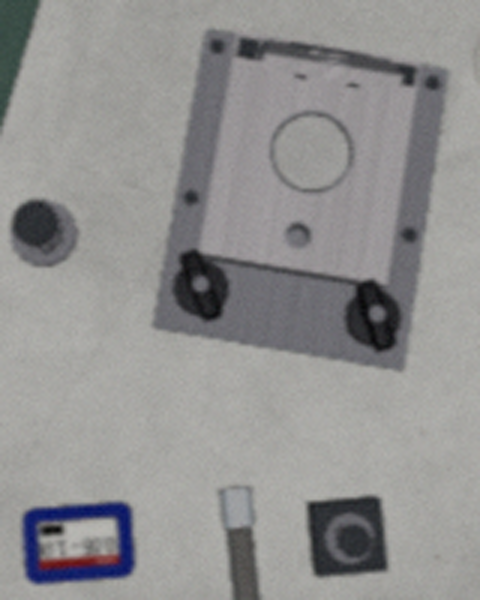

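View pics/sz.png

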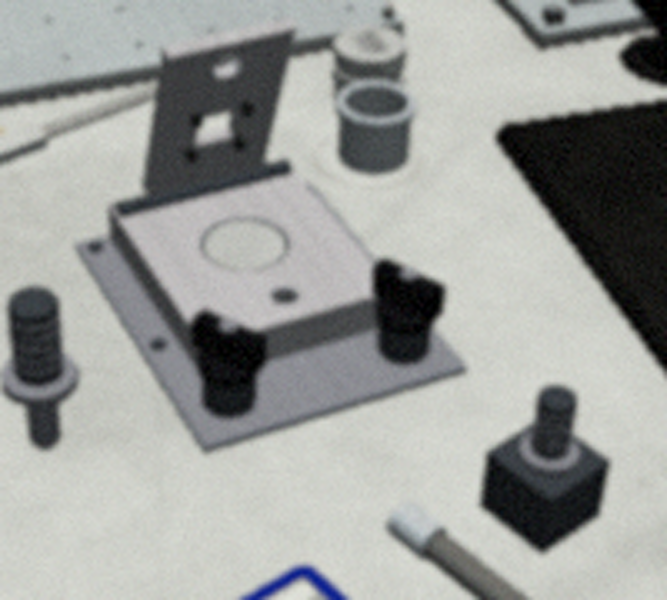

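```bash
cat > h.py <<'E'
import numpy as np
from scipy.optimize import least_squares
from rig import *
C={n:calibration(n) for n in("scene","top")}
def proj(n,P):
    c=C[n];q=(np.atleast_2d(P)-c["xyz"])@c["orientation"]
    return np.c_[c["fx"]*q[:,0]/q[:,2]+c["cx"],c["fy"]*q[:,1]/q[:,2]+c["cy"]]
def tz(u,v):return 240+u/3-1/3,170+v/3-1/3
def sz(u,v):return 260+u/3.335-1/3,145+v/3.333-1/3
def Rz(a):return np.array([[np.cos(a),-np.sin(a),0],[np.sin(a),np.cos(a),0],[0,0,1]])
def ray(n,uv):
    c=C[n];d=np.array([(uv[0]-c["cx"])/c["fx"],(uv[1]-c["cy"])/c["fy"],1]);return c["xyz"],c["orientation"]@d
def onz(n,uv,z):
    o,d=ray(n,uv);return o+d*(z-o[2])/d[2]
def tri(a,b):
    A=[];B=[]
    for n,uv in(("top",a),("scene",b)):
        o,d=ray(n,uv);d=d/np.linalg.norm(d);M=np.eye(3)-np.outer(d,d);A.append(M);B.append(M@o)
    A=np.vstack(A);B=np.hstack(B);x=np.linalg.lstsq(A,B,rcond=None)[0];return x,np.linalg.norm(A@x-B)
E
python3 - <<'E'
from h import *
T=[((-110,75,6),tz(154,328)),((-110,-75,6),tz(404,370)),((75,-75,6),tz(447,68)),((75,75,6),tz(207,30)),((-45,0,30),tz(298,235)),((5,0,29.5),tz(312,152)),((-85,50,56),tz(200,284)),((-85,-50,56),tz(377,314))]
S=[((-110,75,6),sz(207,450)),((-110,-75,6),sz(465,370)),((75,75,6),sz(78,245)),((-45,0,30),sz(286,296)),((5,0,29.5),sz(245,244)),((-85,50,56),sz(228,325)),((-85,-50,56),sz(408,272))]
def res(p,flag=0):
    r=[]
    for n,L in(("top",T),("scene",S)):
        P=np.array([l[0] for l in L])/1000@Rz(p[3]).T+p[:3]
        r.append(proj(n,P)-np.array([l[1] for l in L]))
    return np.vstack(r) if flag else np.vstack(r).ravel()
f=least_squares(res,[.5,.2,0,0],loss='soft_l1');print(f.x,"\n",res(f.x,1).round(1))
J=lambda P:np.array(P)/1000@Rz(f.x[3]).T+f.x[:3]
for n,a,b in(("bore",tz(298,235),sz(286,296)),("kl",tz(200,284),sz(228,325)),("kr",tz(377,314),sz(408,272)),("pintop",tz(353,540),sz(556,397)),("collar",tz(350,537),sz(550,450)),("pocket",tz(312,152),sz(245,244)),("cornerFL",tz(154,328),sz(207,450))):print(n,tri(a,b))
for n,p in(("bore",(-45,0,30)),("kl",(-85,50,56)),("kr",(-85,-50,56))):print(n,J(p))
print("holder",[onz("top",tz(*q),.036).round(4) for q in((308,502),(380,497),(387,570),(315,577))],onz("top",tz(347,537),.036),onz("top",tz(353,540),.073),onz("scene",sz(556,397),.073))
# knob bars
for a,b in(((190,258),(212,312)),((367,288),(387,342))):
    d=onz("top",tz(*a),.056)-onz("top",tz(*b),.056);print("bar len,ang rel jig",np.linalg.norm(d),np.arctan2(d[1],d[0])-f.x[3])
# lid
def lres(t,flag=0):
    t=t[0];r=[]
    for P,uv in(((105,0,0),sz(228,68)),((55,0,0),sz(214,128)),((123,36,0),sz(163,55)),((123,-36,0),sz(294,34))):
        p=J((60-P[0]*np.cos(t),P[1],30+P[0]*np.sin(t)));r.append(proj("scene",p)[0]-uv)
    return np.array(r) if flag else np.ravel(r)
g=least_squares(lres,[1.2]);print("lid",g.x,lres(g.x,1).round(1))
E
```

```text
[ 0.60449864  0.20294279 -0.00256822 -0.15879286] 
 [[-0.4 -0.2]
 [-0.  -0.1]
 [ 0.6  0.1]
 [-0.5 -0.7]
 [-0.1  0.1]
 [-0.2  0. ]
 [ 0.3  0. ]
 [ 0.  -0.1]
 [-0.7 -0.4]
 [ 1.4 -1. ]
 [-1.1 -0.4]
 [-0.2  0.1]
 [ 0.1  0.3]
 [ 0.6  0.8]
 [ 0.6  1.2]]
bore (array([0.56013495, 0.20983339, 0.02758955]), np.float64(0.00022692880313619844))
kl (array([0.52852007, 0.26654879, 0.05532376]), np.float64(0.0004902060272934923))
kr (array([0.51268257, 0.16780457, 0.05620498]), np.float64(0.0008538974479984307))
pintop (array([0.3899216 , 0.18273047, 0.07118991]), np.float64(8.573129538445318e-05))
collar (array([0.38957151, 0.18144086, 0.03809857]), np.float64(1.330566610541475e-05))
pocket (array([0.60956533, 0.20199459, 0.02752455]), np.float64(0.00038386586821479677))
cornerFL (array([0.50730723, 0.29354747, 0.00244024]), np.float64(0.00030668020747490345))
bore [0.56006479 0.21005848 0.02743178]
kl [0.52847435 0.26575447 0.05343178]
kr [0.51266171 0.16701259 0.05343178]
holder [array([0.4084, 0.2047, 0.036 ]), array([0.4115, 0.1643, 0.036 ]), array([0.3717, 0.1608, 0.036 ]), array([0.3676, 0.2008, 0.036 ])] [0.38944802 0.1829424  0.036     ] [0.38998531 0.18284437 0.073     ] [0.38856663 0.18432754 0.073     ]
bar len,ang rel jig 0.032717833777479464 0.5551103276810099
bar len,ang rel jig 0.031973879567101425 0.5080397700816545
lid [1.25777038] [[ 0.1 -0.5]
 [ 0.8  0.3]
 [ 1.5  0.7]
 [ 0.7 -1.9]]
```

```bash
cat >> h.py <<'E'
def plan(p,ya=None):
    s=read_state();R=s["ee_rot"];d=R.T@(np.array(p)-s["position"])
    a=np.arctan2(R[1,1],R[0,1]);print("from",s["position"].round(4),"yang",round(a,3),"shift units",(d/.25).round(4),end=" ")
    if ya is not None:print("roll",round(-(ya-a)/np.pi,4),end="")
    print()
E
python3 - <<'E'
from h import *
print(tri((455,455),(583,275)))
plan((.50,.22,.25),1.967)
E
```

```text
(array([0.23689631, 0.03783641, 0.09423803]), np.float64(0.0011003302017599539))
from [0.2907 0.6638 0.226 ] yang 1.158 shift units [-1.4789 -1.2904 -0.0945] roll -0.2575
```

Call:
arm_command:
  increments:
    - [[-0.148,-0.129,-0.01],0,93]
    - [[-0.148,-0.129,-0.01],0,93]
    - [[-0.148,-0.129,-0.01],0,93]
    - [[-0.148,-0.129,-0.01],0,93]
    - [[-0.148,-0.129,-0.01],0,93]
    - [[-0.148,-0.129,-0.01],0,93]
    - [[-0.148,-0.129,-0.01],0,93]
    - [[-0.148,-0.129,-0.01],0,93]
    - [[-0.148,-0.129,-0.01],0,93]
    - [[-0.148,-0.129,-0.01],0,93]
    - [[0,0,0],-0.0515,93]
    - [[0,0,0],-0.0515,93]
    - [[0,0,0],-0.0515,93]
    - [[0,0,0],-0.0515,93]
    - [[0,0,0],-0.0515,60]
    - [[0,0,0],0,50]

```text
clock: 2.15
position: [0.5004, 0.22, 0.2515]
ee_rot: [[-0.923, -0.385, -0.0], [-0.385, 0.923, 0.0], [0.0, 0.0, -1.0]]
force: [0.3, 0.7, -0.9]
grip_width: 0.0773
grasp_force: 0.0
```

Run:
```python
from h import *
import cv2,json
s=read_state();print(s["position"],s["joint_positions"],s["force"])
im=capture("wrist");cv2.imwrite("pics/w1.png",im[:,:,::-1]);np.savez("w1.npz",p=s["position"],R=s["ee_rot"])
plan((.528,.266,.10),1.967)
```

```text
[0.50035441 0.22002634 0.25148758] [-0.38407243  0.36210358 -0.17963112  1.97409959  0.08695662  0.81290964
  1.35348234] [ 0.26993302  0.6541389  -0.85031314]
from [0.5004 0.22   0.2515] yang 1.963 shift units [-0.1725  0.1277  0.606 ] roll -0.0012
```

View pics/w1.png

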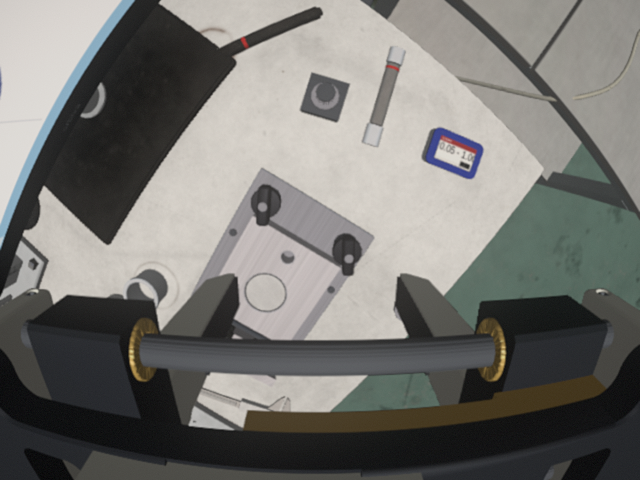

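```bash
cat >> h.py <<'E'
W=calibration("wrist")
def wray(uv,p,R):
    a=np.array([uv[0]-W["cx"],uv[1]-W["cy"]]);r=np.hypot(*a);th=r/W["fx"]
    d=np.r_[a/max(r,1e-9)*np.sin(th),np.cos(th)];M=W["tool_from_camera"]
    return p+R@M[:3,3],R@M[:3,:3]@d
def wz(uv,z,p,R):
    o,d=wray(uv,p,R);return o+d*(z-o[2])/d[2]
def wproj(P,p,R):
    M=W["tool_from_camera"];c=M[:3,:3].T@(R.T@(np.array(P)-p)-M[:3,3]);r=np.hypot(c[0],c[1]);th=np.arctan2(r,c[2])
    return np.array([W["cx"],W["cy"]])+W["fx"]*th*c[:2]/r
E
python3 - <<'E'
from h import *
w=np.load("w1.npz");p,R=w["p"],w["R"]
for n,uv,z in(("bore",(287.5,257),.03),("kl",(347,239),.056),("kr",(262,206),.056),("FR",(263,168),.006),("FL",(373,238),.006),("blank",(266,292),.029),("pintop",(326,93),.073)):print(n,wz(uv,z,p,R).round(4))
print(wproj((.5285,.266,.056),p,R),wproj((.5127,.167,.056),p,R))
import cv2
im=cv2.imread("pics/w1.png");a=cv2.resize(im[70:310,230:390],(533,800)[0:1]+(800,),interpolation=cv2.INTER_CUBIC) if 0 else cv2.resize(im[160:310,225:385],(640,600),interpolation=cv2.INTER_CUBIC)
cv2.imwrite("pics/w1z.png",a)
E
```

```text
bore [0.561  0.2106 0.03  ]
kl [0.5121 0.2569 0.056 ]
kr [0.5133 0.1671 0.056 ]
FR [0.4848 0.1495 0.006 ]
FL [0.5108 0.2931 0.006 ]
blank [0.6095 0.2032 0.029 ]
pintop [0.3915 0.1831 0.073 ]
[348.68890094 256.87727609] [262.10106053 205.38981743]
```

View pics/w1z.png

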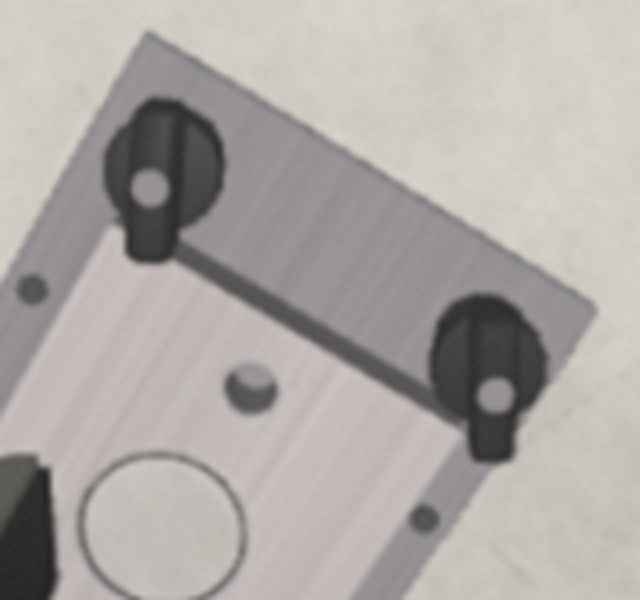

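Run:
```python
from h import *
plan((.529,.266,.046),1.967)
```

```text
from [0.5004 0.22   0.2515] yang 1.963 shift units [-0.1763  0.1261  0.822 ] roll -0.0012
```

Call:
arm_command:
  increments:
    - [[-0.088,0.063,0.15],0,50]
    - [[-0.088,0.063,0.15],0,46]
    - [[0,0,0.15],0,46]
    - [[0,0,0.15],0,46]
    - [[0,0,0.1],0,46]
    - [[0,0,0.06],0,46]
    - [[0,0,0.03],0,46]
    - [[0,0,0.03],0,46]
    - [[0,0,0],0,46]

```text
clock: 3.32
position: [0.529, 0.2663, 0.0468]
ee_rot: [[-0.923, -0.385, 0.0], [-0.385, 0.923, 0.0], [-0.0, -0.0, -1.0]]
force: [0.3, 0.1, -0.1]
grip_width: 0.0458
grasp_force: 0.0
```

Close, then turn clockwise.

Call:
arm_command:
  increments:
    - [[0,0,0],0,20]
    - [[0,0,0],0,8]
    - [[0,0,0],0,0]
    - [[0,0,0],0,0]
    - [[0,0,0],0,0]
    - [[0,0,0],0,0]

```text
clock: 4.08
position: [0.5289, 0.2663, 0.0468]
ee_rot: [[-0.923, -0.386, 0.0], [-0.386, 0.923, 0.0], [-0.0, -0.0, -1.0]]
force: [-0.8, -1.7, 3.5]
grip_width: 0.0116
grasp_force: 30.0
```

Call:
arm_command:
  increments:
    - [[0,0,0],0.043,0]
    - [[0,0,0],0.043,0]
    - [[0,0,0],0.043,0]
    - [[0,0,0],0.043,0]
    - [[0,0,0],0.043,0]
    - [[0,0,0],0.043,0]
    - [[0,0,0],0.043,0]
    - [[0,0,0],0.043,0]
    - [[0,0,0],0.043,0]
    - [[0,0,0],0,0]
    - [[0,0,0],0,0]

```text
clock: 5.45
position: [0.5293, 0.2677, 0.0468]
ee_rot: [[-0.686, 0.728, 0.001], [0.728, 0.686, 0.001], [0.0, 0.002, -1.0]]
force: [2.3, 5.9, 1.1]
grip_width: 0.0118
grasp_force: 30.8
```

Run:
```python
from h import *
s=read_state();R=s["ee_rot"];print(np.arctan2(R[1,1],R[0,1]),s["force"],s["moment"],s["position"])
```

```text
0.7560409751732905 [2.29270847 5.869274   1.09837987] [ 1.26604516 -0.18693194  0.5785284 ] [0.5292597  0.26771304 0.04681591]
```

Call:
arm_command:
  increments:
    - [[0,0,0],-0.01,20]
    - [[0,0,0],0,46]
    - [[0,0,0],0,46]
    - [[0,0,0],0,46]
    - [[0,0,-0.15],0,46]
    - [[0,0,-0.15],0,46]
    - [[0,0,0],-0.052,46]
    - [[0,0,0],-0.052,46]
    - [[0,0,0],-0.052,46]
    - [[0,0,0],-0.052,46]
    - [[0,0,0],-0.052,46]
    - [[0,0,0],-0.052,46]
    - [[0,0,0],-0.048,46]
    - [[0,0,0],0,46]

```text
clock: 7.2
position: [0.5289, 0.2659, 0.1216]
ee_rot: [[-0.942, -0.335, -0.0], [-0.335, 0.942, 0.0], [0.0, 0.0, -1.0]]
force: [-0.0, 0.1, -0.2]
grip_width: 0.0458
grasp_force: 0.0
```

Run:
```python
from h import *
plan((.5135,.1675,.046),1.92)
```

```text
from [0.5289 0.2659 0.1216] yang 1.912 shift units [ 0.1897 -0.3503  0.3023] roll -0.0025
```

Call:
arm_command:
  increments:
    - [[0.095,-0.175,0],-0.0025,46]
    - [[0.095,-0.175,0],0,46]
    - [[0,0,0.1],0,46]
    - [[0,0,0.1],0,46]
    - [[0,0,0.05],0,46]
    - [[0,0,0.03],0,46]
    - [[0,0,0.02],0,46]
    - [[0,0,0],0,46]
    - [[0,0,0],0,20]
    - [[0,0,0],0,8]
    - [[0,0,0],0,0]
    - [[0,0,0],0,0]
    - [[0,0,0],0,0]
    - [[0,0,0],0,0]

```text
clock: 8.95
position: [0.5139, 0.168, 0.0468]
ee_rot: [[-0.939, -0.344, 0.0], [-0.344, 0.939, 0.0], [-0.0, 0.0, -1.0]]
force: [-0.7, 0.8, 2.4]
grip_width: 0.0115
grasp_force: 29.7
```

Call:
arm_command:
  increments:
    - [[0,0,0],0.043,0]
    - [[0,0,0],0.043,0]
    - [[0,0,0],0.043,0]
    - [[0,0,0],0.043,0]
    - [[0,0,0],0.043,0]
    - [[0,0,0],0.043,0]
    - [[0,0,0],0.043,0]
    - [[0,0,0],0.043,0]
    - [[0,0,0],0.036,0]
    - [[0,0,0],0,0]
    - [[0,0,0],0,0]

```text
clock: 10.32
position: [0.514, 0.1683, 0.0468]
ee_rot: [[-0.668, 0.745, 0.0], [0.745, 0.668, 0.0], [0.0, 0.0, -1.0]]
force: [-1.5, 2.9, 4.9]
grip_width: 0.0125
grasp_force: 30.6
```

Run:
```python
from h import *
s=read_state();R=s["ee_rot"];print(np.arctan2(R[1,1],R[0,1]),s["force"],s["moment"],s["position"])
```

```text
0.73100736483898 [-1.45169903  2.86115556  4.90295204] [0.54393799 0.17545639 0.4513963 ] [0.51398249 0.16830901 0.04677627]
```

Call:
arm_command:
  increments:
    - [[0,0,0],-0.01,20]
    - [[0,0,0],0,40]
    - [[0,0,0],0,46]
    - [[0,0,-0.2],0,46]
    - [[0,0,-0.2],0,20]
    - [[0,0,-0.22],-0.05,0]
    - [[0,0,0],-0.05,0]
    - [[0,0,0],-0.05,0]
    - [[0,0,0],-0.05,0]
    - [[0,0,0],-0.0075,0]
    - [[0,0,0],0,0]

```text
clock: 11.7
position: [0.5139, 0.1676, 0.2015]
ee_rot: [[-0.987, 0.162, -0.0], [0.162, 0.987, -0.0], [0.0, -0.0, -1.0]]
force: [-0.3, -0.8, 0.3]
grip_width: 0.0003
grasp_force: 0.0
```

Run:
```python
from h import *
import cv2
s=read_state();print(s["grip_width"],s["force"])
o=np.array([.6055,.2040,0]);y=-.157
J=lambda x,z:o+Rz(y)@[x/1000,0,0]+[0,0,z/1000]
d=88
c=lambda t:(60-d*np.cos(t)+8*np.sin(t)+7.5,30+d*np.sin(t)+8*np.cos(t)+8)
x,z=c(1.26);print(x,z)
plan(J(x+18,195),1.4138);plan(J(x+18,z),1.4138)
ts=np.linspace(1.3,.0,14);P=np.array([c(t) for t in ts])
print("first",(np.diff(np.vstack([[x+18,z],P]),axis=0)*[-1,-1]/250).round(3).tolist(),P.round(1).tolist())
cv2.imwrite("pics/top1.png",capture("top")[:,:,::-1])
```

```text
0.0003237726280026086 [-0.29176869 -0.75718912  0.33869567]
48.204834795434664 124.23048532699171
from [0.5139 0.1676 0.2015] yang 1.408 shift units [-0.6029  0.2047  0.026 ] roll -0.0019
from [0.5139 0.1676 0.2015] yang 1.408 shift units [-0.603   0.2047  0.3091] roll -0.0019
first [[0.058, -0.003], [0.034, 0.008], [0.033, 0.011], [0.032, 0.015], [0.03, 0.018], [0.029, 0.021], [0.026, 0.024], [0.024, 0.026], [0.021, 0.028], [0.018, 0.03], [0.015, 0.032], [0.012, 0.033], [0.008, 0.034], [0.005, 0.035]] [[51.7, 124.9], [43.1, 122.9], [34.7, 120.1], [26.7, 116.4], [19.1, 111.9], [11.9, 106.7], [5.3, 100.8], [-0.6, 94.3], [-5.9, 87.2], [-10.4, 79.6], [-14.2, 71.6], [-17.2, 63.3], [-19.3, 54.7], [-20.5, 46.0]]
```

Call:
arm_command:
  increments:
    - [[-0.15,0.05,0],-0.002,0]
    - [[-0.15,0.052,0],0,0]
    - [[-0.15,0.052,0],0,0]
    - [[-0.153,0.05,0],0,0]
    - [[0,0,0.1],0,0]
    - [[0,0,0.1],0,0]
    - [[0,0,0.07],0,0]
    - [[0,0,0.04],0,0]
    - [[0,0,0],0,0]

```text
clock: 12.88
position: [0.6705, 0.1949, 0.1237]
ee_rot: [[-0.988, 0.153, -0.001], [0.153, 0.988, -0.0], [0.001, -0.001, -1.0]]
force: [0.3, -0.7, -1.2]
grip_width: 0.0009
grasp_force: 0.0
```

Call:
arm_command:
  increments:
    - [[0.058,-0.003,0],0,0]
    - [[0.034,0,0.008],0,0]
    - [[0.033,0,0.011],0,0]
    - [[0.032,0,0.015],0,0]
    - [[0.03,0,0.018],0,0]
    - [[0.029,0,0.021],0,0]
    - [[0.026,0,0.024],0,0]

```text
clock: 13.75
position: [0.6103, 0.2037, 0.0995]
ee_rot: [[-0.988, 0.153, -0.0], [0.153, 0.988, 0.0], [0.0, 0.0, -1.0]]
force: [0.8, 0.4, 0.7]
grip_width: 0.0011
grasp_force: 0.6
```

Call:
arm_command:
  increments:
    - [[0.024,0,0.026],0,0]
    - [[0.021,0,0.028],0,0]
    - [[0.018,0,0.03],0,0]
    - [[0.015,0,0.032],0,0]
    - [[0.012,0,0.033],0,0]
    - [[0.008,0,0.034],0,0]
    - [[0.002,0,0.02],0,0]
    - [[0,0,0],0,0]
    - [[0,0,0],0,0]
    - [[0,0,0],0,0]

```text
clock: 15.0
position: [0.5859, 0.2073, 0.0492]
ee_rot: [[-0.988, 0.153, -0.0], [0.153, 0.988, -0.0], [0.0, -0.0, -1.0]]
force: [-0.4, 0.2, 0.8]
grip_width: -0.0002
grasp_force: 0.7
```

Call:
arm_command:
  increments:
    - [[0,0,0.008],0,0]
    - [[0,0,0.006],0,0]
    - [[0,0,0],0,0]
    - [[0,0,0],0,0]

```text
clock: 15.5
position: [0.5856, 0.2073, 0.0464]
ee_rot: [[-0.988, 0.153, -0.001], [0.153, 0.988, 0.0], [0.001, 0.0, -1.0]]
force: [-3.5, 0.1, 10.8]
grip_width: 0.0004
grasp_force: 5.3
```

Call:
arm_command:
  increments:
    - [[0,0,-0.1],0,0]
    - [[0,0,-0.2],0,20]
    - [[0,0,-0.2],0,46]
    - [[0,0,-0.1],0,60]
    - [[0.12,0,-0.1],0,60]
    - [[0.12,0,-0.1],0,60]
    - [[0.12,0,0],0,60]
    - [[0,0,0],0,60]

```text
clock: 16.5
position: [0.4954, 0.2215, 0.2461]
ee_rot: [[-0.989, 0.151, -0.0], [0.151, 0.989, 0.001], [0.0, 0.001, -1.0]]
force: [0.5, 0.3, 0.3]
grip_width: 0.0593
grasp_force: 0.0
```

Run:
```python
from h import *
import cv2
s=read_state();print(s["position"],s["force"],s["joint_positions"])
im=capture("wrist")[:,:,::-1];np.savez("w2.npz",p=s["position"],R=s["ee_rot"]);cv2.imwrite("pics/w2.png",im)
t=capture("top")[:,:,::-1];cv2.imwrite("pics/top2.png",t)
for n,P in(("hole",(.561,.211,.043)),("pintop",(.39,.183,.073))):print(n,wproj(P,s["position"],s["ee_rot"]))
u,v=wproj((.48,.2,.04),s["position"],s["ee_rot"]).astype(int);print(u,v)
a=cv2.resize(im[v-110:v+110,u-80:u+80],(436,600),interpolation=cv2.INTER_CUBIC)
b=cv2.resize(t[220:370,300:390],(360,600),interpolation=cv2.INTER_CUBIC)
cv2.imwrite("pics/m2.png",np.hstack([a,b]))
```

```text
[0.49542394 0.22149157 0.24614376] [0.52540301 0.29033318 0.30980327] [-0.65462477  0.35995934  0.17512175  2.00475918 -0.08797023  0.78374345
  0.99089053]
hole [317.02770983 275.09294583]
pintop [256.54963611 111.0659953 ]
293 200
```

View pics/m2.png

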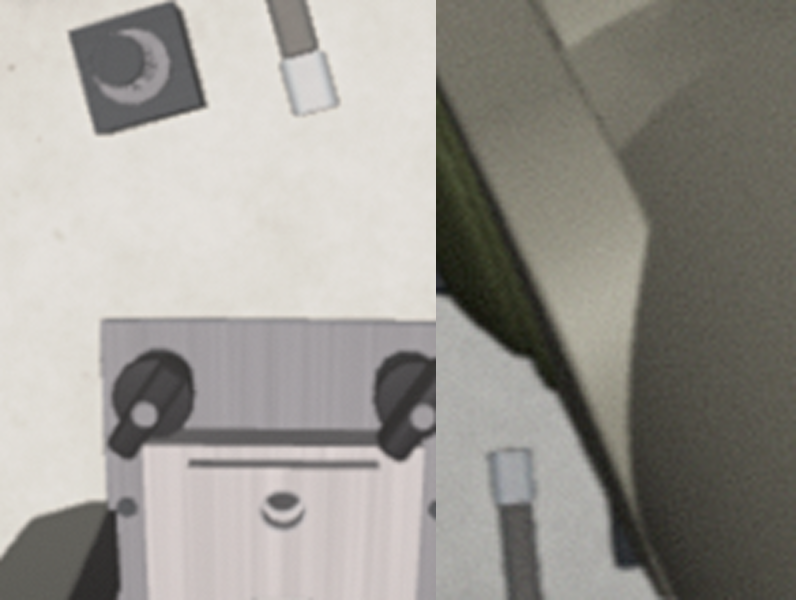

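Run:
```python
from h import *
w=np.load("w2.npz");p,R=w["p"],w["R"]
print(wz((256.3,112),.073,p,R),wz((261.4,114.6),.041,p,R),wz((316.9,277),.044,p,R))
plan((.391,.1835,.12),1.42);plan((.391,.1835,.053))
```

```text
[0.39079335 0.18264453 0.073     ] [0.39116361 0.18246738 0.041     ] [0.56270499 0.21060148 0.044     ]
from [0.4976 0.2211 0.2459] yang 1.417 shift units [ 0.3989 -0.2141  0.503 ] roll -0.0008
from [0.4976 0.2211 0.2459] yang 1.417 shift units [ 0.3991 -0.2142  0.771 ]
```

Call:
arm_command:
  increments:
    - [[0.1,-0.055,0.05],0,60]
    - [[0.1,-0.055,0.1],0,60]
    - [[0.1,-0.055,0.1],0,60]
    - [[0.099,-0.051,0.12],0,60]
    - [[0,0,0.13],0,60]
    - [[0,0,0.1],0,60]
    - [[0,0,0.1],0,60]
    - [[0,0,0.05],0,60]
    - [[0,0,0],0,60]
    - [[0,0,0],0,60]
    - [[0,0,0],0,60]

```text
clock: 17.98
position: [0.3908, 0.1832, 0.0589]
ee_rot: [[-0.988, 0.153, 0.001], [0.153, 0.988, 0.001], [-0.001, 0.001, -1.0]]
force: [0.1, -0.7, -0.6]
grip_width: 0.0599
grasp_force: 0.0
```

Call:
arm_command:
  increments:
    - [[0,0,0.022],0,60]
    - [[0,0,0],0,40]
    - [[0,0,0],0,20]
    - [[0,0,0],0,10]
    - [[0,0,0],0,0]
    - [[0,0,0],0,0]
    - [[0,0,0],0,0]
    - [[0,0,0],0,0]

```text
clock: 18.98
position: [0.3904, 0.183, 0.0527]
ee_rot: [[-0.988, 0.153, 0.0], [0.153, 0.988, 0.0], [-0.0, 0.0, -1.0]]
force: [0.2, 0.2, 0.6]
grip_width: 0.0172
grasp_force: 30.0
```

Call:
arm_command:
  increments:
    - [[0,0,-0.04],0,0]
    - [[0,0,-0.1],0,0]
    - [[0,0,-0.15],0,0]
    - [[0,0,-0.1],0,0]
    - [[0,0,0],0,0]

```text
clock: 19.6
position: [0.391, 0.1834, 0.152]
ee_rot: [[-0.988, 0.153, 0.003], [0.153, 0.988, 0.002], [-0.003, 0.003, -1.0]]
force: [0.1, 0.8, -0.7]
grip_width: 0.0175
grasp_force: 30.0
```

Run:
```python
from h import *
plan((.5615,.2105,.12),1.4155)
```

```text
from [0.391  0.1834 0.152 ] yang 1.417 shift units [-0.6571  0.211   0.1305] roll 0.0006
```

Call:
arm_command:
  increments:
    - [[-0.13,0.042,0],0,0]
    - [[-0.13,0.042,0],0,0]
    - [[-0.13,0.042,0],0,0]
    - [[-0.13,0.042,0.05],0,0]
    - [[-0.137,0.043,0.08],0,0]
    - [[0,0,0],0,0]
    - [[0,0,0],0,0]
    - [[0,0,0],0,0]

```text
clock: 20.6
position: [0.5597, 0.2099, 0.1178]
ee_rot: [[-0.988, 0.153, -0.001], [0.153, 0.988, -0.0], [0.001, -0.0, -1.0]]
force: [-0.6, -0.4, -1.2]
grip_width: 0.0178
grasp_force: 30.0
```

Run:
```python
from h import *
import cv2
s=read_state();p,R=s["position"],s["ee_rot"];print(p,R)
im=capture("wrist")[:,:,::-1];np.savez("w3.npz",p=p,R=R);cv2.imwrite("pics/w3.png",im)
print("pred tip",wproj(p+R@[0,0,.0467],p,R),"collar",wproj(p+R@[0,0,.0167],p,R),"hole",wproj((.561,.211,.044),p,R))
cv2.imwrite("pics/w3z.png",cv2.resize(im[230:390,220:420],(750,600),interpolation=cv2.INTER_CUBIC))
cv2.imwrite("pics/s3.png",capture("scene")[:,:,::-1])
```

```text
[0.55971665 0.20986747 0.11775834] [[-9.88275231e-01  1.52681387e-01 -6.79787997e-04]
 [ 1.52681494e-01  9.88275442e-01 -1.07492032e-04]
 [ 6.55405751e-04 -2.10022759e-04 -9.99999763e-01]]
pred tip [318.33875131 265.46219436] collar [318.61140271 285.20951626] hole [320.17384314 253.24072644]
```

View pics/w3z.png

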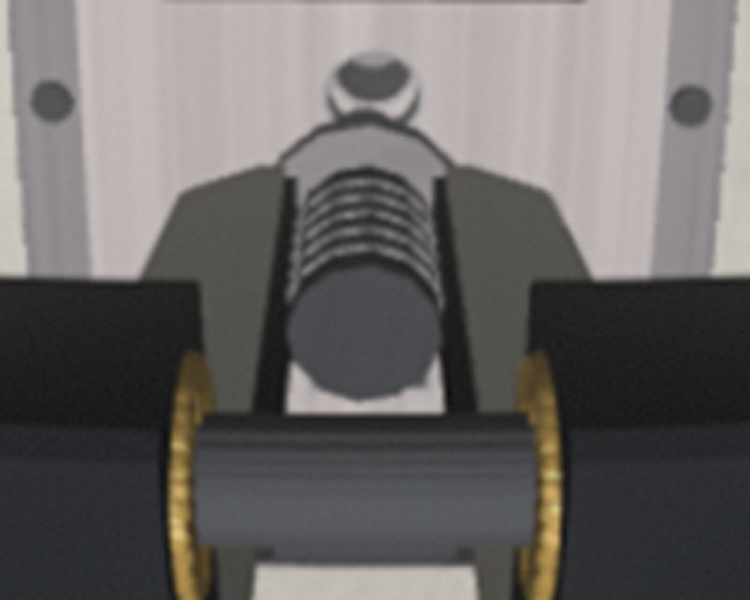

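Run:
```python
from h import *
w=np.load("w3.npz");p,R=w["p"],w["R"]
q=lambda x,y,z:wproj(p+R@np.array([x,y,z]),p,R).round(1)
print("headtop c",q(0,0,-.0203),"front/back",q(.009,0,-.0203),q(-.009,0,-.0203),"collar front",q(.014,0,.0117),q(.014,0,.0167),"headbase front",q(.009,0,.0117))
for z in(.0435,.038):print("hole",wz((319.3,255),z,p,R))
o,d=wray((319.3,255),p,R);
for x in(-.0,.002):print(wproj(p+R@[x,0,-.0203],p,R))
w1=np.load("w1.npz");print("bore w1",wz((287.1,256.4),.03,w1["p"],w1["R"]))
```

```text
headtop c [319.1 319.2] front/back [319.1 299.8] [319.  337.6] collar front [318.7 262.5] [318.6 259.2] headbase front [318.7 272.2]
hole [0.56227303 0.21022924 0.0435    ]
hole [0.56404376 0.20999711 0.038     ]
[319.07526139 319.17181885]
[319.08487718 314.94507366]
bore w1 [0.5609173  0.20975546 0.03      ]
```

Run:
```python
from h import *
plan((.5615,.211,.095))
```

```text
from [0.5602 0.21   0.1181] yang 1.418 shift units [-0.0047  0.0046  0.0924]
```

Call:
arm_command:
  increments:
    - [[-0.005,0.0045,0.03],0,0]
    - [[0,0,0.03],0,0]
    - [[0,0,0.03],0,0]
    - [[0,0,0],0,0]
    - [[0,0,0],0,0]
    - [[0,0,0],0,0]

```text
clock: 21.45
position: [0.5623, 0.2109, 0.0953]
ee_rot: [[-0.988, 0.153, 0.0], [0.153, 0.988, 0.0], [-0.0, 0.0, -1.0]]
force: [-1.3, -0.6, -1.2]
grip_width: 0.0175
grasp_force: 30.0
```

Call:
arm_command:
  increments:
    - [[0.002,0,0.01],0,0]
    - [[0,0,0.02],0,0]
    - [[0,0,0.015],0,0]
    - [[0,0,0],0,0]
    - [[0,0,0],0,0]

```text
clock: 22.08
position: [0.5617, 0.2109, 0.0838]
ee_rot: [[-0.988, 0.153, -0.0], [0.153, 0.988, -0.0], [0.0, -0.0, -1.0]]
force: [0.7, -0.1, -0.2]
grip_width: 0.0174
grasp_force: 30.0
```

Tip is inside the lid hole without force; on to the bore.

Call:
arm_command:
  increments:
    - [[0.001,0,0.015],0,0]
    - [[0,0,0.015],0,0]
    - [[0,0,0.015],0,0]
    - [[0,0,0.01],0,0]
    - [[0,0,0],0,0]
    - [[0,0,0],0,0]

```text
clock: 22.82
position: [0.5614, 0.211, 0.0702]
ee_rot: [[-0.988, 0.153, 0.0], [0.153, 0.988, -0.0], [-0.0, 0.0, -1.0]]
force: [-0.1, 0.1, -0.3]
grip_width: 0.0171
grasp_force: 30.0
```

Call:
arm_command:
  increments:
    - [[0,0,0.015],0,0]
    - [[0,0,0.015],0,0]
    - [[0,0,0.01],0,0]
    - [[0,0,0.01],0,0]
    - [[0,0,0],0,0]
    - [[0,0,0],0,0]

```text
clock: 23.58
position: [0.5615, 0.2109, 0.0576]
ee_rot: [[-0.988, 0.153, 0.0], [0.153, 0.988, -0.0], [-0.0, -0.0, -1.0]]
force: [-0.2, 0.6, 0.2]
grip_width: 0.0176
grasp_force: 30.0
```

Call:
arm_command:
  increments:
    - [[0,0,0.006],0,0]
    - [[0,0,0.006],0,0]
    - [[0,0,0],0,0]
    - [[0,0,0],0,0]

```text
clock: 24.08
position: [0.5613, 0.211, 0.0547]
ee_rot: [[-0.988, 0.153, -0.0], [0.153, 0.988, -0.0], [0.0, -0.0, -1.0]]
force: [-1.7, -0.3, 5.3]
grip_width: 0.0173
grasp_force: 30.0
```

Call:
arm_command:
  increments:
    - [[0,0,0.006],0,0]
    - [[0,0,0.006],0,0]
    - [[0,0,0],0,0]
    - [[0,0,0],0,0]

```text
clock: 24.58
position: [0.5614, 0.211, 0.0542]
ee_rot: [[-0.988, 0.153, 0.001], [0.153, 0.988, 0.001], [-0.001, 0.001, -1.0]]
force: [-8.5, -2.8, 34.8]
grip_width: 0.0179
grasp_force: 30.0
```

Call:
arm_command:
  increments:
    - [[0,0,-0.003],0,0]
    - [[0,0,0],0,0]
    - [[0,0,0],0,0]
    - [[0,0,0],0,0]

```text
clock: 25.08
position: [0.5614, 0.211, 0.0544]
ee_rot: [[-0.988, 0.153, 0.001], [0.153, 0.988, 0.001], [-0.001, 0.001, -1.0]]
force: [-7.9, -2.6, 26.5]
grip_width: 0.0172
grasp_force: 30.0
```

Run:
```python
from h import *
import cv2
im=capture("wrist")[:,:,::-1];s=read_state();print(s["position"],s["force"],s["moment"],s["grasp_force"])
sc=capture("scene")[:,:,::-1];s=read_state();print(s["force"],s["ee_rot"][:,2])
a=cv2.resize(im[130:380,200:440],(384,400),interpolation=cv2.INTER_CUBIC)
b=cv2.resize(sc[150:310,270:430],(400,400),interpolation=cv2.INTER_CUBIC)
cv2.imwrite("pics/f.png",np.hstack([a,b]))
```

```text
[0.56139915 0.21099679 0.05439362] [-7.04925705 -1.84511051 28.07393595] [-0.42879927  1.73273552 -0.0144467 ] 30.012983679771423
[-7.67299285 -2.18722102 28.08822658] [ 6.63722334e-04  7.16294981e-04 -9.99999523e-01]
```

View pics/f.png

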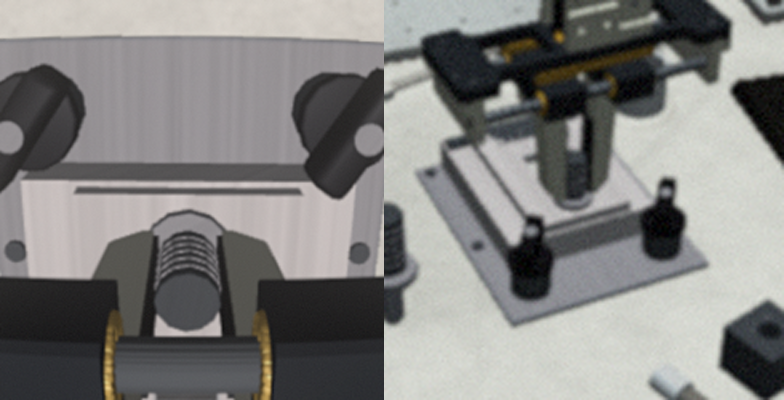

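The final view shows the pin's collar seated on a flat, shut lid, with both knobs turned and the other things undisturbed. The press reads a steady 28 N.

```bash
python3 -c "
from rig import *
print(sign_off())"
```

```text
the job is handed in; nothing more can be done
None
```

I handed the job in at about 25 s on the clock: both knobs are at their stops, the lid is shut, and the pin is seated in the bore and held pressed down at about 28 N. The rig returned no verdict.

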